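Feed the screw tin through the chute flap

TASK

Without gripping or lifting anything, push the round screw tin across the feed deck, in between the rails and on against the hanging flap, so that it swings the flap open, slides under it and drops over the far edge into the catch bin. Then draw the fingertips back out so that the flap swings fully shut behind it. Leave the small vial standing where it is on the deck.

Things in the scene. Friction and masses are not known exactly. Their poses are not given: they have to be found in the camera images.
- feed_chute: Fixed grey feed chute. Origin on the desk straight below the closed flap, on the lane's centre line; +x = feeding direction (deck to bin), +y left of it, z up. All chute measures are in this frame, mm. Deck top flat at z = 55, no lips. Wide staging deck: x -140 to -43, y -100 to +100; from there a narrower lane leads under the flap to the deck's edge at x = +30.
- lane_mouth (a point): Point on the deck, middle of the lane's mouth, at chute x -50, y 0, z 55. The lane is 70 wide between two aluminium rails 20 high (x -50 to -5); their flared ends, 6 thick, begin at about x -70, y +-57. At x -8 to +8 posts (inner faces y +-36, tops z 119) carry the flap. No cross-bar joins them, so upright fingertips can follow a part between the posts.
- bin_floor (a point): Middle of the catch bin's floor, at chute x 110, y 0, z 6. From the deck's edge (x +30) a 65 degree ramp leads down to the floor; bin inside to x 160, y +-38. Walls beside throat and bin (from x 8) are 90 high; a clear cover (top z 94) roofs the bin from x 73 on.
- flap (a joint): Hinge of the steel gravity flap, rad: 0 hangs shut, up to 1.45 = lower edge swung into the bin (+x), never the other way. Pivot line along y at x 0, z 110. 25 g, no spring: falls shut when nothing holds it; rests at about 0.78 on top of the tin. Panel 66 wide, 3 thick, z 57 to 87 when shut, hung on two 4 mm side arms with an open window 58 wide between them above the panel.
- tin: Loose round light-grey screw tin with lid, diameter 50 mm, height 18 mm, about 60 g (may vary by a third). Origin: centre of its underside, z up. Stands flat on the staging deck near its left or right side and slides when pushed. Once its centre is past the deck's edge (chute x +30 mm) it tips over and slides into the bin by itself.
- vial: Small loose screw-cap vial, diameter 15 mm, height 43 mm, 12 g. Origin: centre of its underside, z up. Stands upright on the staging deck on the other side from the tin; easily knocked over. To be left alone.
Things that resemble listed ones, but are neither listed nor needed, are in the scene too. What is shaped like the tin but blue or red is not meant.

How it is judged:
By the outcome, as a careful person would: the job done as asked, in the order asked, and still so for the second after the job is handed in, with the robot touching nothing.
It also fails if it takes over 48 s, if anything falls off the work surface, if the arm or the gripper's body presses on something with over 40 N, if the wrist force passes 120 N, or if a joint passes its speed limit or range.

ROBOT

A 6-joint arm with a two-finger parallel gripper is mounted at the origin on a cart in front of the work surface, level with it; the furniture and walls round the work are solid. World frame = base frame: x ahead of the robot, y to its left, z up, the work surface at z = 0. Lengths are in m, angles in rad, forces in N, time in s.
With the tool pointing down it reaches from about 0.3 to 0.775 m from the base axis. Payload 14.6 kg.
Tool frame: the origin (TCP) lies at the very end of the fingers, on their centre line; the grasp point (between the pads) lies ctrl.tcp_to_grasp behind it (ctrl.tcp_to_grasp is the distance from the TCP to the grasp point, in m); x points along the fingers, y is the direction in which the jaws open and shut, and the axes are right-handed (so a half turn about x gives the same grasp; the last joint's range is limited). The gripper opens to 94 mm and grips with 3 to 60 N. Pads are 16 mm wide; open, the fingers measure 119 mm over their backs; the gripper's body (75 mm by 177 mm) begins 78 mm behind the grasp point.
Start: joints at [-1.387, 0.3, 1.521, -0, 1.321, -0.067], TCP at [0.136, -0.533, 0.205] pointing down, gripper open.
Joint ranges: [-3.03, 3.03], [-0.79, 2.21], [0.23, 2.52], [-1.04, 4.18], [0, 3.07], [-2.55, 2.55]. Speed limits (rad/s): [2.22, 2.22, 2.57, 3.14, 3.14, 3.14].

INTERFACE

Orientations are given as [roll, pitch, yaw] about the fixed x, y, z axes, in that order (R = Rz(yaw) Ry(pitch) Rx(roll)).
In Python, from station import ctrl gives the robot as it stands.
- The arm moves only by the tool play_rows, never from a script. Its argument "increments" is a list that holds one entry, the list of rows, each a list of 5 numbers: the closure in counts, from 0 (fully open) to 255 (shut), then the shift along the tool's x, y, z in cm, then the turn about the tool's x in degrees. A call has 1 to 12 rows; each row shifts and turns the commanded pose from where the row before left it, along the tool's axes as they then stand; what a row does not reach is not made up. A row lasts 1/12 s, in which the tool goes at most 41.7 mm and 7.16 degrees, less where a joint would pass 70% of its speed; a pose out of reach is approached as far as the arm can. A call is refused whole if a number of a shift passes 4.17 or a number of a turn 7.16, either way. A call with a gripper value outside its range is refused whole. The fingers move at their own pace and stop on an object; "newtons" is the grip in N (left out, the last holds). Time passes only in rows, so rows that do not move let the fingers close. It gives the time, the measured TCP pose, the force and the opening at its end, in the units of the state.
- ctrl.get_obs(): the state, without advancing time (a new reading comes with each control period).
- ctrl.camera(name): name is "scene" or "top"; returns the picture (384x512x3 uint8, red, green, blue); there is no depth.
- ctrl.calibration(name): a dict with "fx", "fy", "cx", "cy" (pixels), "rvec" (rotation vector, rad) and "tvec" (3), from world to camera coordinates, as OpenCV has them. Camera axes: x right, y down, z forward; pixel columns grow to the right and rows downward; lengths in m; the calibration is good to about 2 mm. A picture is of the moment at which its call begins. calibration takes no time and is no camera call.
- ctrl.hand_in(): hands the job in, once; it reports no verdict.
The state is a dict: "time_s": time; "qpos": joint angles; "joint_vel": joint speeds; "tau": joint torques, N m; "ee_pos": TCP position; "eef_rot": TCP orientation; "force": force on the tool from outside, world axes, zero at the start; "moment": the same for the moment, N m; "grip_width": finger opening in m.
Only numpy, scipy, OpenCV 4.12 (cv2) and the standard library are available. Lean on these libraries where they do the work, as an engineer would, in place of code of your own. Each camera call takes 0.05 s, during which the arm holds its last target.

## Working session

There is one attempt and no reset: what is moved stays moved. The work goes in short steps, Python scripts to look and compute and a tool call to move; the robot and the scene stay as the last step left them, time stands still between calls to the robot, and variables do not carry over. Pictures are saved under pics/ and viewed, and the job is handed in when it is done.

Besides the shell and the picture viewer there is one more tool, called after "Request:" by a JSON object that holds its "op" and its "data". play_rows: Moves the arm, as the interface text tells. Its arguments: {"type":"object","properties":{"increments":{"type":"array"},"newtons":{"type":"number"}},"required":["increments"]}

```bash
mkdir -p pics; ls; python3 - <<'E'
from station import ctrl
import cv2
for n in("scene","top"):
    im=ctrl.camera(n); cv2.imwrite(f"pics/{n}0.png",im[:,:,::-1]); c=ctrl.calibration(n); print(n,c)
o=ctrl.get_obs(); print(o, ctrl.tcp_to_grasp)
E
```

```text
pics
scene {'fx': 377.7155490585132, 'fy': 377.7155490585132, 'cx': 256.3883827613711, 'cy': 183.71580477008982, 'rvec': array([ 1.08141838, -2.18905926,  1.21011092]), 'tvec': array([0.52590741, 0.21839535, 0.7174885 ])}
top {'fx': 364.9425431858221, 'fy': 364.9425431858221, 'cx': 255.63375969395236, 'cy': 193.78503285863468, 'rvec': array([ 2.14298404, -2.17514472,  0.12912559]), 'tvec': array([0.27947167, 0.50609665, 0.87677225])}
{'time_s': 0.1, 'qpos': array([-1.38660875e+00,  3.00428098e-01,  1.52153486e+00, -1.13745983e-05,
        1.32072529e+00, -6.66027001e-02]), 'joint_vel': array([ 0.00072327, -0.0026534 , -0.00315056,  0.00120822, -0.00181885,
        0.00042153]), 'tau': array([ 9.48031011e-04, -5.32642365e+01, -3.53283298e+01,  7.09566800e-02,
        2.34782853e-02, -4.16385399e-05]), 'ee_pos': array([ 0.1364402 , -0.53254959,  0.20492948]), 'eef_rot': array([-1.62734301,  1.56970068,  1.76504274]), 'force': array([-0.07453477, -0.30770584,  0.73290681]), 'moment': array([ 0.03413373, -0.0108355 ,  0.05099733]), 'grip_width': 0.09431554066727145} 0.0188
```

View pics/scene0.png

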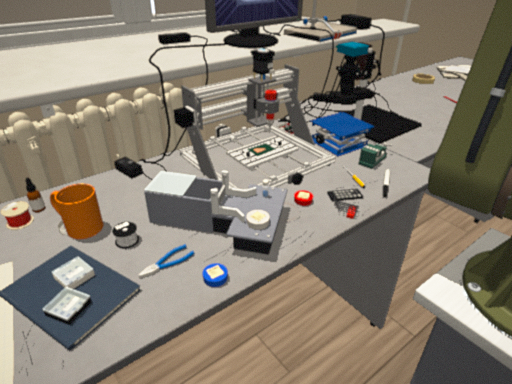

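View pics/top0.png

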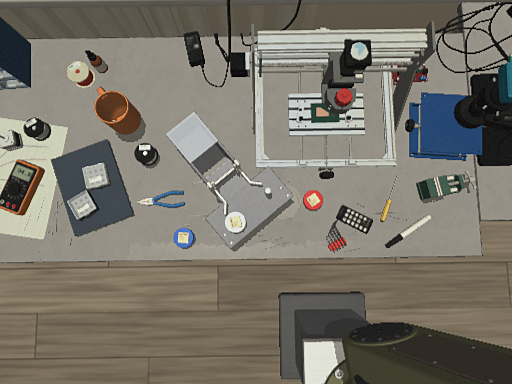

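```bash
cat > h.py <<'E'
from station import ctrl
import cv2, numpy as np
def K(c): return np.array([[c['fx'],0,c['cx']],[0,c['fy'],c['cy']],[0,0,1.]])
def proj(n,P):
    c=ctrl.calibration(n); return cv2.projectPoints(np.array(P,float).reshape(-1,1,3),c['rvec'],c['tvec'],K(c),None)[0].reshape(-1,2)
def back(n,uv,z):
    c=ctrl.calibration(n); R=cv2.Rodrigues(c['rvec'])[0]; C=-R.T@c['tvec']
    uv=np.array(uv,float).reshape(-1,2); d=(R.T@np.linalg.inv(K(c))@np.c_[uv,np.ones(len(uv))].T).T
    z=np.broadcast_to(z,len(uv)); return C+d*((z-C[2])/d[:,2])[:,None]
def crop(src,out,x0,y0,x1,y1,s):
    im=cv2.imread(src)[y0:y1,x0:x1]; cv2.imwrite(out,cv2.resize(im,None,fx=s,fy=s,interpolation=cv2.INTER_CUBIC))
E
python3 - <<'E'
from h import *
crop('pics/top0.png','pics/top0c.png',160,105,310,255,4)
crop('pics/scene0.png','pics/scene0c.png',140,160,300,260,5)
print(proj('top',[[0,0,0],[.3,0,0],[.3,.3,0],[.136,-.533,.205]]))
E
```

```text
[[371.95941099 404.43973643]
 [365.60159403 277.06802192]
 [245.66295676 278.85926907]
 [684.29289507 372.95376371]]
```

View pics/top0c.png

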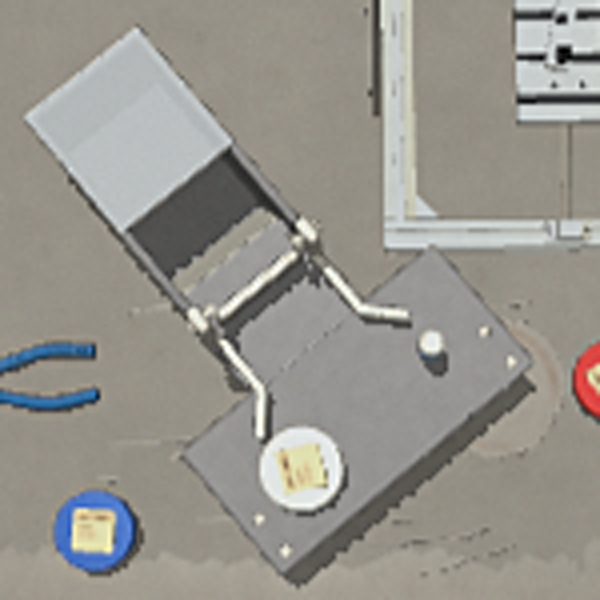

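View pics/scene0c.png

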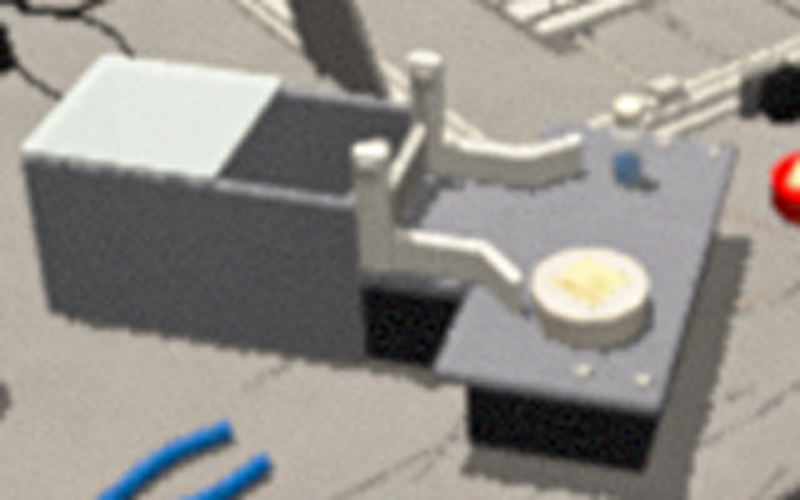

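```bash
cat > fit.py <<'E'
from h import *
from scipy.optimize import least_squares
t=lambda x,y:((x+.5)/4-.5+160,(y+.5)/4-.5+105)
s=lambda x,y:((x+.5)/5-.5+140,(y+.5)/5-.5+160)
D=[('top',t(432,248),(-43,-100,55)),('top',t(532,364),(-140,-100,55)),('top',t(185,455),(-43,100,55)),('top',t(290,570),(-140,100,55)),
('scene',s(735,148),(-140,-100,55)),('scene',s(660,408),(-140,100,55)),('scene',s(437,373),(-43,100,55))]
def W(p,P):
    P=np.array(P,float)/1000;c,S=np.cos(p[2]),np.sin(p[2]);return np.array([p[0]+c*P[0]-S*P[1],p[1]+S*P[0]+c*P[1],P[2]])
def r(p): return np.concatenate([proj(n,W(p,P))[0]-uv for n,uv,P in D])
f=least_squares(r,[.5,.3,.9],loss='soft_l1')
p=f.x; 
if __name__=='__main__':
    print(p,np.degrees(p[2]));print(r(p).reshape(-1,2).round(1))
    def inv(q):
        d=q[:2]-p[:2];c,S=np.cos(p[2]),np.sin(p[2]);return np.array([c*d[0]+S*d[1],-S*d[0]+c*d[1]])*1000
    for nm,n,uv,z in [('tin','top',t(301,468),.073),('tin','scene',s(591,284),.073),('vial','top',t(431,343),.098),('vial','scene',s(629,104),.098),('vialbase','scene',s(627,183),.055),('postR','top',t(307,230),.119),('postL','top',t(202,318),.119)]:
        q=back(n,uv,z)[0];print(nm,n,q.round(4),inv(q).round(1))
    for n in('top','scene'):
        im=cv2.imread(f'pics/{n}0.png'); im=cv2.resize(im,None,fx=4,fy=4,interpolation=cv2.INTER_CUBIC)
        for L in [[(-140,-100,55),(-43,-100,55),(-43,100,55),(-140,100,55),(-140,-100,55)],[(-50,-35,75),(-5,-35,75)],[(-50,35,75),(-5,35,75)],[(30,-35,55),(30,35,55)],[(0,-36,119),(0,36,119)],[(73,-38,94),(160,-38,94),(160,38,94),(73,38,94)],[(0,-33,57),(0,33,57),(0,33,87),(0,-33,87)]]:
            q=np.array([proj(n,W(p,P))[0] for P in L]);q=((q+.5)*4-.5).astype(int)
            cv2.polylines(im,[q.reshape(-1,1,2)],False,(0,0,255),1)
        x0,y0=((160,105) if n=='top' else (140,160)); cv2.imwrite(f'pics/{n}_fit.png',im[y0*4:y0*4+600,x0*4:x0*4+640])
E
python3 fit.py
```

```text
[0.5475084  0.34558098 0.69394551] 39.760149028456674
[[ 0.1 -1.9]
 [ 1.4 -1. ]
 [-1.1 -0.4]
 [-1.3  1.9]
 [ 0.8 -0.4]
 [ 1.2  0.4]
 [-0.4  0.2]]
tin top [0.44   0.3216 0.073 ] [-98.   50.4]
tin scene [0.4415 0.3204 0.073 ] [-97.5  48.4]
vial top [0.5096 0.2448 0.098 ] [-93.6 -53.2]
vial scene [0.5136 0.2422 0.098 ] [-92.2 -57.8]
vialbase scene [0.5118 0.2435 0.055 ] [-92.8 -55.7]
postR top [0.5725 0.3145 0.119 ] [ -0.7 -39.9]
postL top [0.523 0.374 0.119] [-0.7 37.5]
```

View pics/top_fit.png

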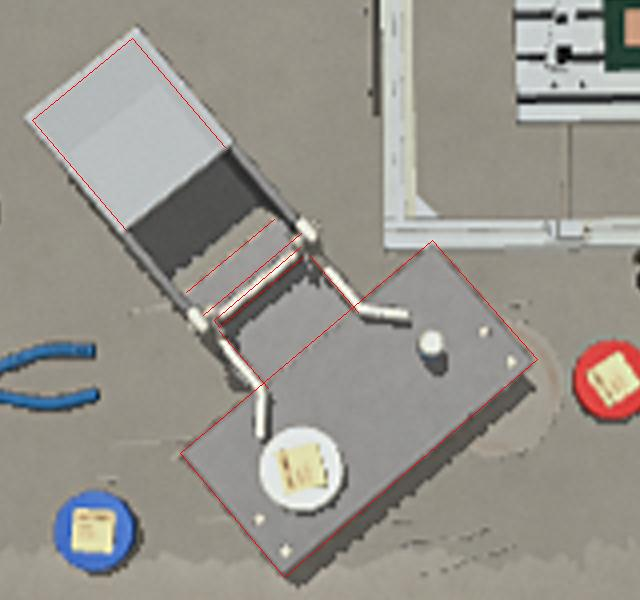

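View pics/scene_fit.png

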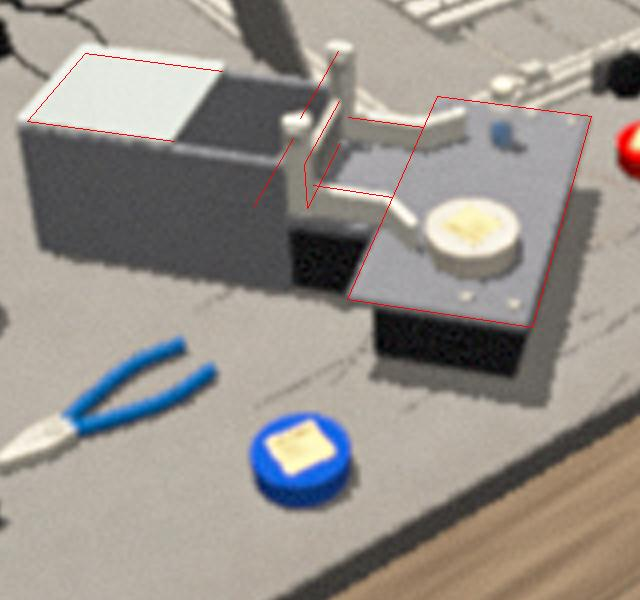

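```bash
cat >> fit.py <<'E'
E
sed -i "s/^f=least/D+=[('top',t(307,230),(0,-40,119)),('top',t(202,318),(0,40,119))]\nf=least/" fit.py
cat >> h.py <<'E'
from scipy.spatial.transform import Rotation as Ro
def st(p):
    o=ctrl.get_obs(); R=Ro.from_euler('xyz',o['eef_rot']).as_matrix()
    c,S=np.cos(p[2]),np.sin(p[2]); C=np.array([[c,-S,0],[S,c,0],[0,0,1]])
    print('t',round(o['time_s'],2),'chute mm',(C.T@(o['ee_pos']-[p[0],p[1],0])*1000).round(1),'F',(C.T@o['force']).round(1),'w',round(o['grip_width'],4))
    print('tool axes in chute (cols)\n',(C.T@R).round(3)); print('q',o['qpos'].round(2))
    return C.T@R,C.T@(o['ee_pos']-[p[0],p[1],0])
E
python3 fit.py; python3 -c "
from fit import *
st(p)"
```

```text
[0.54765492 0.34500744 0.69156492] 39.623751437350734
[[ 0.4 -1.9]
 [ 1.6 -0.9]
 [-1.  -0.5]
 [-1.3  1.9]
 [ 1.  -0.4]
 [ 1.2  0.3]
 [-0.4  0.1]
 [ 0.1 -0.3]
 [-0.8  0.4]]
tin top [0.44   0.3216 0.073 ] [-97.8  50.7]
tin scene [0.4415 0.3204 0.073 ] [-97.4  48.7]
vial top [0.5096 0.2448 0.098 ] [-93.3 -52.9]
vial scene [0.5136 0.2422 0.098 ] [-91.8 -57.5]
vialbase scene [0.5118 0.2435 0.055 ] [-92.4 -55.3]
postR top [0.5725 0.3145 0.119 ] [ -0.3 -39.3]
postL top [0.523 0.374 0.119] [-0.5 38.1]
t 0.1 chute mm [-876.4 -413.7  204.9] F [-0.3 -0.2  0.7] w 0.0943
tool axes in chute (cols)
 [[ 0.001 -0.427 -0.904]
 [ 0.001 -0.904  0.427]
 [-1.    -0.001 -0.   ]]
q [-1.39  0.3   1.52 -0.    1.32 -0.07]
```

Request:
{"op": "play_rows", "data": {"increments": [[[190, 0, 0, 0, -7.1], [190, 0, 0, 0, -7.1], [190, 0, 0, 0, -7.1], [190, 0, 0, 0, -7.1], [190, 0, 0, 0, -7.1], [190, 0, 0, 0, -7.1], [190, 0, 0, 0, -7.1], [190, 0, 0, 0, -7.1], [190, 0, 0, 0, -7.1], [190, 0, 0, 0, -7.1], [190, 0, 0, 0, -7.1], [190, 0, 0, 0, -7.1]]], "newtons": 20}}

```text
time_s: 1.1
ee_pos: [0.1365, -0.5326, 0.2051]
eef_rot: [-3.112, 1.57, 1.774]
force: [0.1, 0.8, 0.8]
grip_width: 0.0243
```

Request:
{"op": "play_rows", "data": {"increments": [[[190, 0, 0, 0, -7.1], [190, 0, 0, 0, -7.1], [190, 0, 0, 0, -7.1], [190, 0, 0, 0, -7.1], [190, 0, 0, 0, -1.7], [190, 0, 3, 0, 0], [190, 0, 3, 0, 0], [190, 0, 3, 0, 0], [190, 0, 3, 0, 0], [190, 0, 3, 0, 0], [190, 0, 3, 0, 0], [190, 0, 3, 0, 0]]]}}

```text
time_s: 2.1
ee_pos: [0.299, -0.3975, 0.2052]
eef_rot: [2.974, 1.57, 2.095]
force: [0.3, -0.1, 0.6]
grip_width: 0.0235
```

```bash
python3 -c "
from fit import *
st(p)"
```

```text
t 2.1 chute mm [-665.1 -413.3  205.2] F [ 0.2 -0.3  0.6] w 0.0235
tool axes in chute (cols)
 [[ 0.     1.     0.001]
 [ 0.     0.001 -1.   ]
 [-1.     0.    -0.   ]]
q [-1.    0.18  1.67  0.    1.29 -1.69]
```

Request:
{"op": "play_rows", "data": {"increments": [[[190, 0, 2.8, -2.5, 0], [190, 0, 2.8, -2.5, 0], [190, 0, 2.8, -2.5, 0], [190, 0, 2.8, -2.5, 0], [190, 0, 2.8, -2.5, 0], [190, 0, 2.8, -2.5, 0], [190, 0, 2.8, -2.5, 0], [190, 0, 2.8, -2.5, 0], [190, 0, 2.8, -2.5, 0], [190, 0, 2.8, -2.5, 0], [190, 0, 2.8, -2.5, 0], [190, 0, 2.8, -2.5, 0]]]}}

```text
time_s: 3.1
ee_pos: [0.3649, 0.0486, 0.2055]
eef_rot: [0.933, 1.57, 0.055]
force: [0.4, -0.8, 0.1]
grip_width: 0.0239
```

Request:
{"op": "play_rows", "data": {"increments": [[[190, 0, 2.8, -2.5, 0], [190, 0, 2.8, -2.5, 0], [190, 0, 2.8, -2.5, 0], [190, 0, 2.8, -2.5, 0], [190, 0, 2.8, -2.5, 0], [190, 0, 2.8, -2.5, 0], [190, 0, 2.8, -2.5, 0], [190, 0, 2.8, -2.5, 0], [190, 0, 0, 0, 0]]]}}

```text
time_s: 3.85
ee_pos: [0.4097, 0.3481, 0.2042]
eef_rot: [-2.198, 1.569, -3.074]
force: [0.2, -0.1, -0.1]
grip_width: 0.0239
```

```bash
python3 -c "
from fit import *
st(p)
cv2.imwrite('pics/s1.png',ctrl.camera('scene')[:,:,::-1]);cv2.imwrite('pics/t1.png',ctrl.camera('top')[:,:,::-1])
crop('pics/s1.png','pics/s1c.png',140,60,340,260,3)
"
```

```text
t 3.85 chute mm [-104.3   90.4  204.2] F [ 0.  -0.2 -0.1] w 0.0239
tool axes in chute (cols)
 [[-0.001  1.     0.004]
 [ 0.001  0.004 -1.   ]
 [-1.    -0.001 -0.001]]
q [ 0.64  0.27  1.56  0.    1.31 -0.06]
```

View pics/s1c.png

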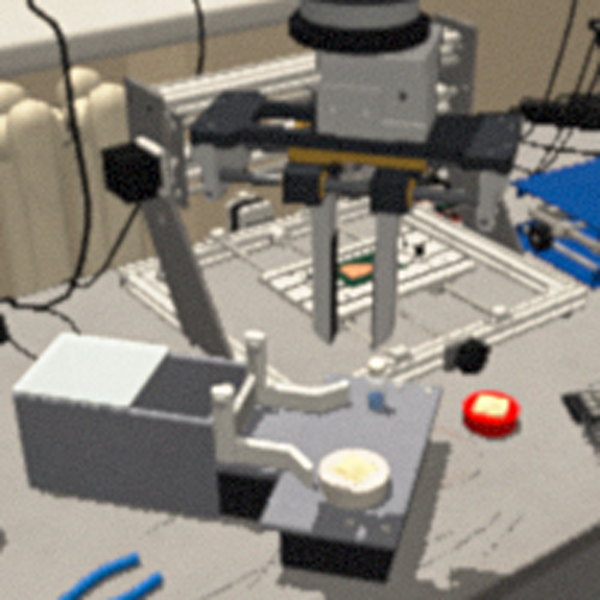

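View pics/t1.png

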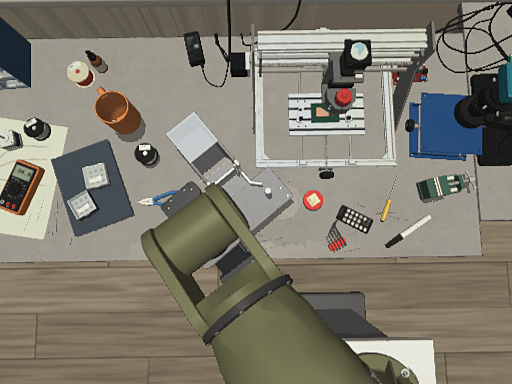

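Request:
{"op": "play_rows", "data": {"increments": [[[222, 0, 0.4, -0.5, 0], [222, 3, 0, 0, 0], [222, 3, 0, 0, 0], [222, 3, 0, 0, 0], [222, 3, 0, 0, 0], [222, 1.5, 0, 0, 0], [222, 0.8, 0, 0, 0], [222, 0, 0, 0, 0]]]}}

```text
time_s: 4.62
ee_pos: [0.4096, 0.349, 0.0615]
eef_rot: [-1.61, 1.569, -2.49]
force: [-0.7, 0.2, -0.1]
grip_width: 0.012
```

```bash
python3 -c "
from fit import *
st(p)
cv2.imwrite('pics/s2.png',ctrl.camera('scene')[:,:,::-1])
crop('pics/s2.png','pics/s2c.png',180,140,300,260,5)
"
```

```text
t 4.62 chute mm [-103.8   91.1   61.5] F [-0.4  0.6 -0.1] w 0.012
tool axes in chute (cols)
 [[-0.002  1.    -0.   ]
 [ 0.    -0.    -1.   ]
 [-1.    -0.002 -0.   ]]
q [ 0.64  0.44  1.69 -0.    1.01 -0.05]
```

View pics/s2c.png

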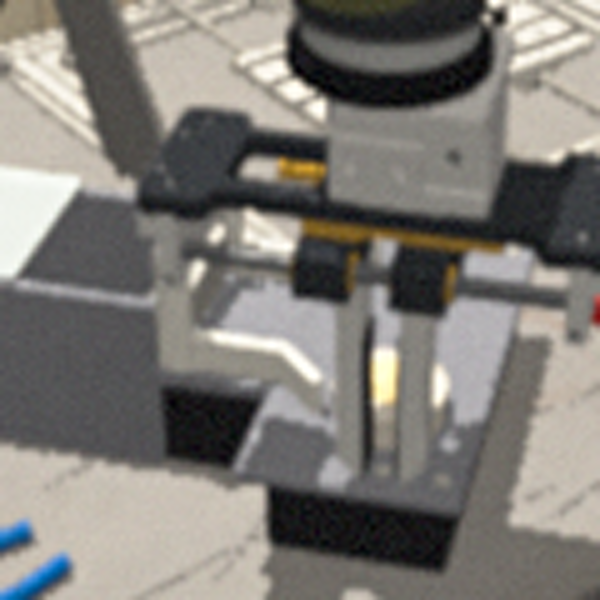

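Request:
{"op": "play_rows", "data": {"increments": [[[222, 0, 0.4, 0, 0], [222, 0, 0, 0.5, 0], [222, 0, 0, 0.5, 0], [222, 0, 0, 0.5, 0], [222, 0, 0, 0.5, 0], [222, 0, 0, 0.5, 0]]]}}

```text
time_s: 5.17
ee_pos: [0.4294, 0.3329, 0.0627]
eef_rot: [1.648, 1.57, 0.769]
force: [-0.4, 1.1, 0.4]
grip_width: 0.0124
```

```bash
python3 -c "
from fit import *
st(p)
cv2.imwrite('pics/s3.png',ctrl.camera('scene')[:,:,::-1])
crop('pics/s3.png','pics/s3c.png',180,140,300,260,5)
"
```

```text
t 5.17 chute mm [-98.8  66.1  62.7] F [0.4 1.1 0.4] w 0.0124
tool axes in chute (cols)
 [[ 0.     1.     0.001]
 [ 0.     0.001 -1.   ]
 [-1.     0.    -0.   ]]
q [ 0.59  0.45  1.68  0.    1.02 -0.1 ]
```

View pics/s3c.png

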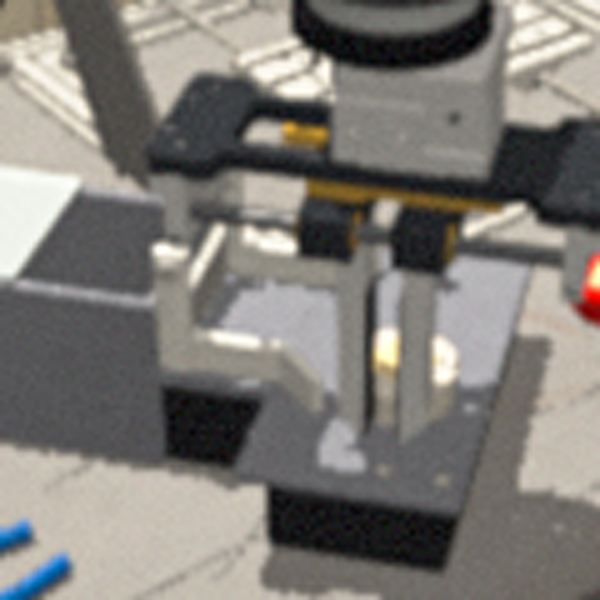

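Request:
{"op": "play_rows", "data": {"increments": [[[222, 0, 0, 0.5, 0], [222, 0, 0, 0.5, 0], [222, 0, 0, 0.5, 0], [222, 0, 0, 0.5, 0], [222, 0, 0, 0.5, 0], [222, 0, 0, 0.4, 0], [222, 0, 0, 0.2, 0], [222, 0, 0, 0, 0]]]}}

```text
time_s: 5.88
ee_pos: [0.449, 0.3091, 0.0624]
eef_rot: [-0.828, 1.571, -1.707]
force: [-0.7, -0.2, -0.1]
grip_width: 0.0123
```

```bash
python3 -c "
from fit import *
st(p)
cv2.imwrite('pics/s4.png',ctrl.camera('scene')[:,:,::-1])
crop('pics/s4.png','pics/s4c.png',180,140,300,260,5)
"
```

```text
t 5.88 chute mm [-98.9  35.2  62.4] F [-0.6  0.3 -0.1] w 0.0123
tool axes in chute (cols)
 [[-0.  1.  0.]
 [-0.  0. -1.]
 [-1. -0.  0.]]
q [ 0.54  0.45  1.67 -0.    1.02 -0.16]
```

View pics/s4c.png

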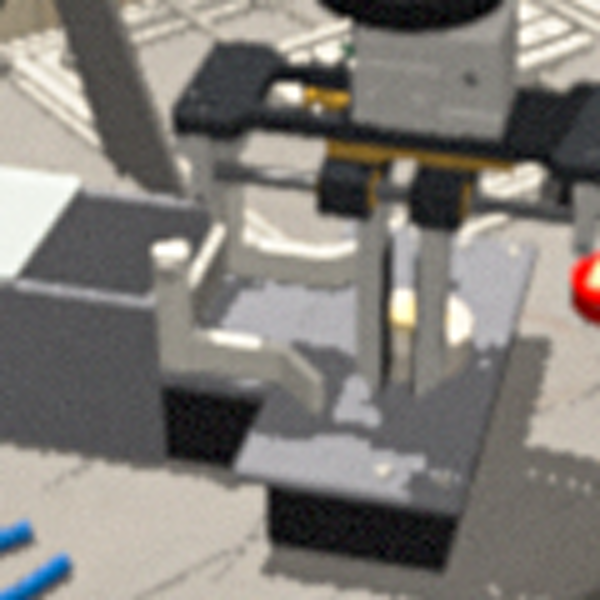

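Request:
{"op": "play_rows", "data": {"increments": [[[222, 0, 0, -1.5, 0], [222, 0, 0, -1.5, 0], [222, -3, 0, 0, 0], [222, -3, 0, 0, 0], [222, -3, 0, 0, 0], [222, 0, -3, 0, 0], [222, 0, -3, 0, 0], [222, 0, 0, 2, 7.0], [222, 0, 0, 0, 7.0], [222, 0, 0, 0, 7.0], [222, 0, 0, 0, 7.0], [222, 0, 0, 0, 7.0]]]}}

```text
time_s: 6.93
ee_pos: [0.396, 0.2789, 0.1525]
eef_rot: [1.015, 1.571, -0.481]
force: [0.3, 0.6, -0.3]
grip_width: 0.0122
```

Request:
{"op": "play_rows", "data": {"increments": [[[222, 0, 0, 0, 7.0], [222, 0, 0, 0, 7.0], [222, 0, 0, 0, 7.0], [222, 0, 0, 0, 7.0], [222, 0, 0, 0, 7.0], [222, 0, 0, 0, 7.0], [222, 0, 0, 0, 7.0], [222, 0, 0, 0, 6.0], [222, 0, 0, 0, 0]]]}}

```text
time_s: 7.68
ee_pos: [0.396, 0.279, 0.1524]
eef_rot: [0.598, 1.571, -1.856]
force: [0.2, -0.4, -0.2]
grip_width: 0.0122
```

```bash
python3 -c "
from fit import *
st(p)
cv2.imwrite('pics/s5.png',ctrl.camera('scene')[:,:,::-1])
cv2.imwrite('pics/t5.png',ctrl.camera('top')[:,:,::-1])
crop('pics/s5.png','pics/s5c.png',180,140,300,260,5)
crop('pics/t5.png','pics/t5c.png',160,105,310,255,4)
"
```

```text
t 7.68 chute mm [-158.9   45.8  152.4] F [-0.1 -0.5 -0.2] w 0.0122
tool axes in chute (cols)
 [[-0.    -0.004 -1.   ]
 [-0.    -1.     0.004]
 [-1.     0.     0.   ]]
q [ 0.54  0.21  1.77 -0.    1.17  1.42]
```

View pics/s5c.png

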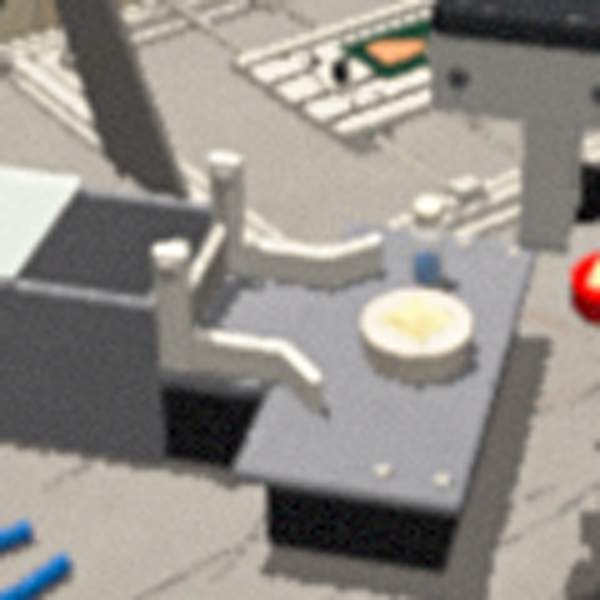

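View pics/t5c.png

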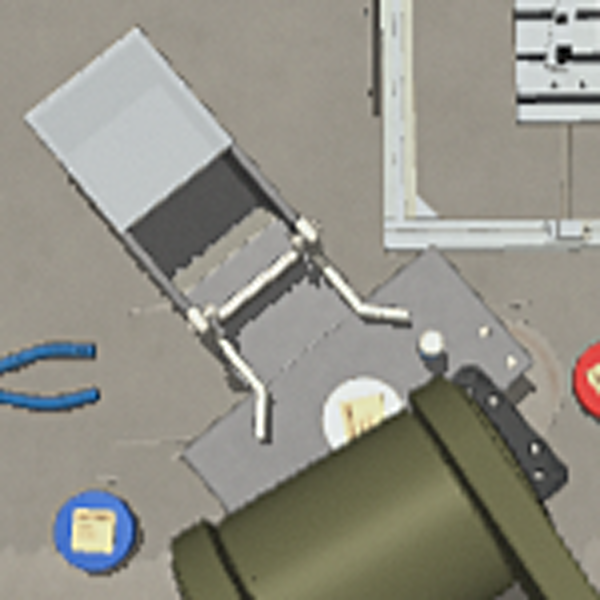

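```bash
python3 -c "
from fit import *
c,S=np.cos(p[2]),np.sin(p[2])
for n,uv in (('scene',((417.5)/5-.5+180,(321.5)/5-.5+140)),('top',t(365,419))):
    d=back(n,uv,.073)[0][:2]-p[:2];print(n,c*d[0]*1000+S*d[1]*1000,-S*d[0]*1000+c*d[1]*1000)
"
```

```text
scene -98.79697850867365 1.0396170726195848
top -100.27967502576803 3.4049284079965574
```

Request:
{"op": "play_rows", "data": {"increments": [[[201, 0, 3, 0, 0], [201, 0, 1.5, 0, 0], [201, 3, 0, 0, 0], [201, 3, 0, 0, 0], [201, 2.5, 0, 0, 0], [201, 0.6, 0, 0, 0], [201, 0, 0, 0, 0]]]}}

```text
time_s: 8.37
ee_pos: [0.4242, 0.2439, 0.0603]
eef_rot: [-0.237, 1.568, -2.684]
force: [-0.5, 0.5, -0.2]
grip_width: 0.0199
```

Request:
{"op": "play_rows", "data": {"increments": [[[201, 0, 0, -1, 0], [201, 0, 0, -1, 0], [201, 0, 0, -0.5, 0], [201, 0, 0, -0.5, 0], [201, 0, 0, -0.5, 0], [201, 0, 0, -0.5, 0], [201, 0, 0, -0.5, 0], [201, 0, 0, -0.5, 0], [201, 0, 0, -0.5, 0], [201, 0, 0, -0.5, 0], [201, 0, 0, -0.5, 0], [201, 0, 0, -0.5, 0]]]}}

```text
time_s: 9.37
ee_pos: [0.4791, 0.2892, 0.0614]
eef_rot: [-0.467, 1.571, -2.916]
force: [-0.9, -0.2, 0.6]
grip_width: 0.0198
```

```bash
python3 -c "
from fit import *
st(p)
cv2.imwrite('pics/s6.png',ctrl.camera('scene')[:,:,::-1])
cv2.imwrite('pics/t6.png',ctrl.camera('top')[:,:,::-1])
crop('pics/s6.png','pics/s6c.png',180,140,300,260,5)
crop('pics/t6.png','pics/t6c.png',160,105,310,255,4)
"
```

```text
t 9.37 chute mm [-88.4   0.7  61.4] F [-0.8  0.5  0.6] w 0.0198
tool axes in chute (cols)
 [[-0.     0.001 -1.   ]
 [ 0.    -1.    -0.001]
 [-1.    -0.     0.   ]]
q [0.48 0.48 1.63 0.   1.03 1.36]
```

View pics/s6c.png

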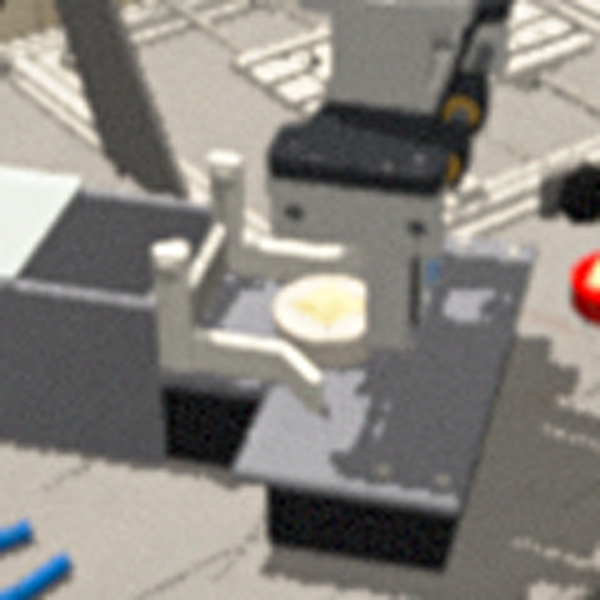

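View pics/t6c.png

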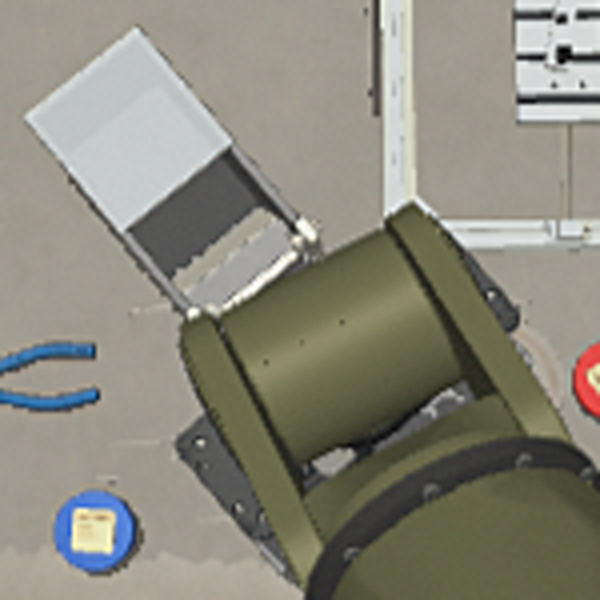

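Request:
{"op": "play_rows", "data": {"increments": [[[201, 0, 0, -0.5, 0], [201, 0, 0, -0.5, 0], [201, 0, 0, -0.5, 0], [201, 0, 0, -0.5, 0], [201, 0, 0, -0.5, 0], [201, 0, 0, -0.5, 0], [201, 0, 0, -0.5, 0], [201, 0, 0, -0.5, 0], [201, 0, 0, -0.5, 0], [201, 0, 0, -0.5, 0]]]}}

```text
time_s: 10.3
ee_pos: [0.5176, 0.3211, 0.0614]
eef_rot: [0.758, 1.571, -1.691]
force: [-1.2, -0.6, -0.4]
grip_width: 0.0198
```

```bash
python3 -c "
from fit import *
st(p)
cv2.imwrite('pics/s7.png',ctrl.camera('scene')[:,:,::-1])
crop('pics/s7.png','pics/s7c.png',180,140,300,260,5)
"
```

```text
t 10.3 chute mm [-38.3   0.8  61.4] F [-1.2  0.3 -0.4] w 0.0198
tool axes in chute (cols)
 [[-0.     0.001 -1.   ]
 [-0.    -1.    -0.001]
 [-1.     0.     0.   ]]
q [ 0.5   0.58  1.48 -0.    1.09  1.37]
```

View pics/s7c.png

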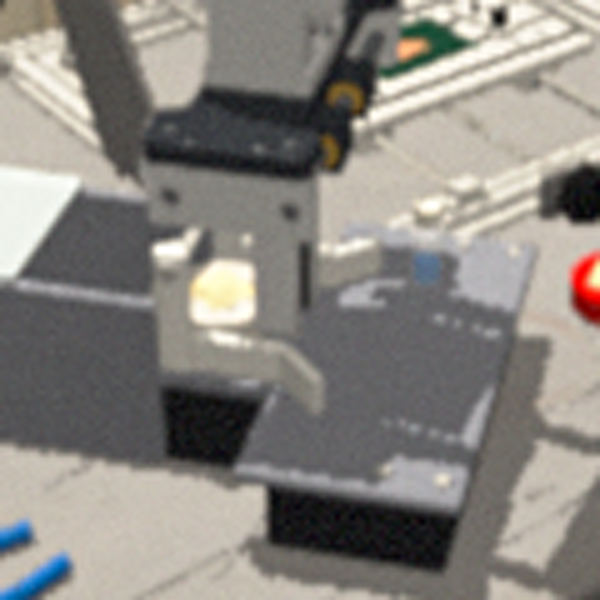

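```bash
python3 -c "
from fit import *
for P in [(-1,20,158),(-1,0,158),(-75,20,158),(-46,20,158),(-30,20,61),(-30,20,80),(0,40,119),(-1,20,130),(-46,20,130)]:
    q=proj('scene',W(p,P))[0]; print(P,(q-[180,140])*5)
"
```

```text
(-1, 20, 158) [183.80862192 148.97728249]
(-1, 0, 158) [197.90212059 126.20100045]
(-75, 20, 158) [354.16194193 170.41651088]
(-46, 20, 158) [286.72893136 161.92996237]
(-30, 20, 61) [255.35593806 343.83884427]
(-30, 20, 80) [254.3404973  309.13143981]
(0, 40, 119) [171.2886858  250.97884031]
(-1, 20, 130) [186.66719116 205.09109686]
(-46, 20, 130) [287.69499688 218.35710156]
```

```bash
python3 -c "
from fit import *
for y in(60,88):
  for x in (-1,-38,-75):
    for z in (158,170,190):
      q=proj('scene',W(p,(x,y,z)))[0]; print(x,y,z,((q-[180,140])*5).round())
"
```

```text
-1 60 158 [154. 197.]
-1 60 170 [152. 172.]
-1 60 190 [150. 129.]
-38 60 158 [242. 209.]
-38 60 170 [241. 184.]
-38 60 190 [239. 140.]
-75 60 158 [331. 221.]
-75 60 170 [331. 195.]
-75 60 190 [331. 151.]
-1 88 158 [131. 234.]
-1 88 170 [129. 208.]
-1 88 190 [126. 164.]
-38 88 158 [222. 246.]
-38 88 170 [221. 220.]
-38 88 190 [219. 176.]
-75 88 158 [314. 259.]
-75 88 170 [313. 233.]
-75 88 190 [313. 188.]
```

Request:
{"op": "play_rows", "data": {"increments": [[[201, 0, 0, -0.5, 0], [201, 0, 0, -0.5, 0], [201, 0, 0, -0.5, 0], [201, 0, 0, -0.5, 0], [201, 0, 0, -0.5, 0], [201, 0, 0, -0.5, 0], [201, 0, 0, -0.5, 0], [201, 0, 0, -0.5, 0], [201, 0, 0, 0, 0]]]}}

```text
time_s: 11.1
ee_pos: [0.5486, 0.3469, 0.0614]
eef_rot: [3.098, 1.57, 0.649]
force: [0.2, 0.2, -0.5]
grip_width: 0.0199
```

```bash
python3 -c "
from fit import *
st(p)
cv2.imwrite('pics/s8.png',ctrl.camera('scene')[:,:,::-1])
cv2.imwrite('pics/t8.png',ctrl.camera('top')[:,:,::-1])
crop('pics/s8.png','pics/s8c.png',140,140,260,260,5)
crop('pics/t8.png','pics/t8c.png',160,105,310,255,4)
"
```

```text
t 11.1 chute mm [ 2.   0.8 61.4] F [ 0.3  0.  -0.5] w 0.0199
tool axes in chute (cols)
 [[ 0.     0.001 -1.   ]
 [-0.    -1.    -0.001]
 [-1.     0.    -0.   ]]
q [0.51 0.66 1.35 0.   1.14 1.39]
```

View pics/s8c.png

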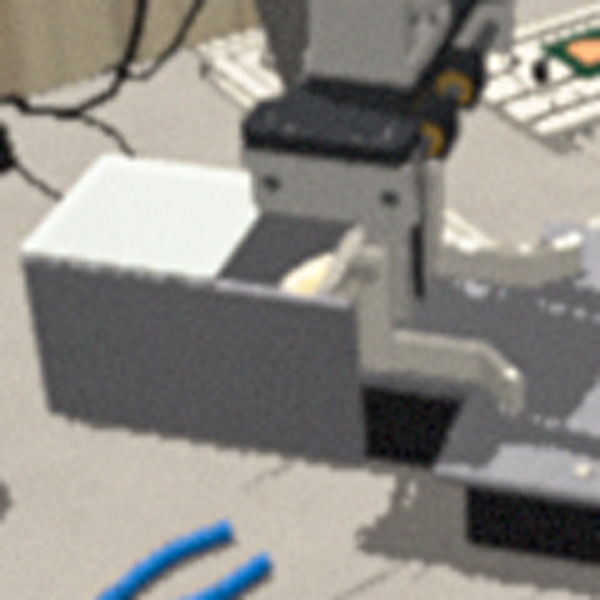

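View pics/t8c.png

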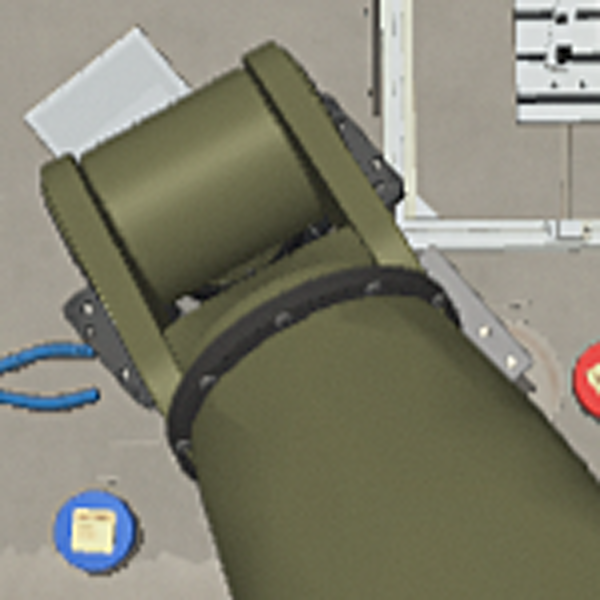

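Request:
{"op": "play_rows", "data": {"increments": [[[201, 0, 0, -0.4, 0], [201, 0, 0, -0.4, 0], [201, 0, 0, 0, 0], [201, 0, 0, 0, 0]]]}}

```text
time_s: 11.53
ee_pos: [0.5543, 0.3516, 0.0614]
eef_rot: [-3.005, 1.571, 0.829]
force: [-0.3, -0.3, -0.9]
grip_width: 0.02
```

```bash
python3 -c "
from fit import *
st(p)
cv2.imwrite('pics/s9.png',ctrl.camera('scene')[:,:,::-1])
crop('pics/s9.png','pics/s9c.png',140,140,260,260,5)
"
```

```text
t 11.53 chute mm [ 9.3  0.8 61.4] F [-0.4 -0.  -0.9] w 0.02
tool axes in chute (cols)
 [[ 0.     0.001 -1.   ]
 [ 0.    -1.    -0.001]
 [-1.    -0.    -0.   ]]
q [0.51 0.67 1.32 0.   1.15 1.39]
```

View pics/s9c.png

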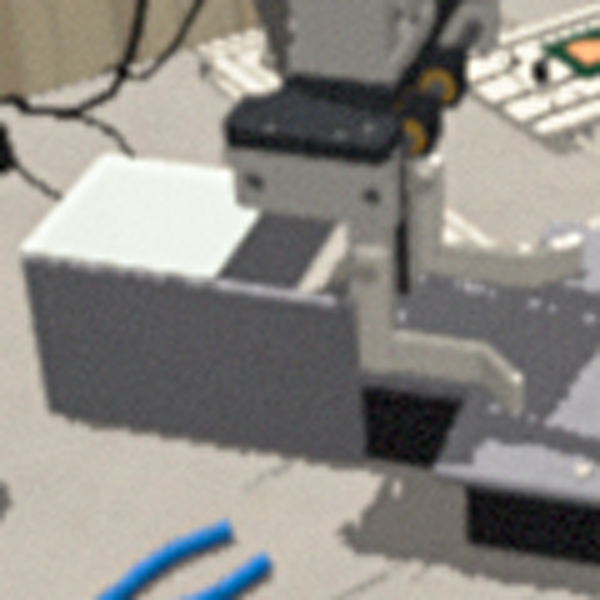

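The tin's lid is no longer visible, and the flap panel (about 325,255 in the crop) now leans on the fingers. I'll draw straight back.

Request:
{"op": "play_rows", "data": {"increments": [[[201, 0, 0, 0.5, 0], [201, 0, 0, 0.5, 0], [201, 0, 0, 0.5, 0], [201, 0, 0, 0.5, 0], [201, 0, 0, 1, 0], [201, 0, 0, 1.5, 0], [201, 0, 0, 2, 0], [201, 0, 0, 2, 0], [201, 0, 0, 2, 0], [201, 0, 0, 2, 0], [201, 0, 0, 2, 0], [201, 0, 0, 1.5, 0]]]}}

```text
time_s: 12.58
ee_pos: [0.4296, 0.2482, 0.0615]
eef_rot: [0.249, 1.571, -2.201]
force: [0.1, -0.0, -0.4]
grip_width: 0.0201
```

Request:
{"op": "play_rows", "data": {"increments": [[[201, -3, 0, 0, 0], [201, -3, 0, 0, 0], [201, -3, 0, 0, 0], [201, -3, 0, 0, 0], [201, -1, 0, 3, 0], [201, 0, 1, 3, 0], [201, 0, 3, 2, 0], [201, 0, 3, 2, 0], [201, 0, 3, 2, 0], [201, 0, 3, 0, 0], [201, 0, 3, 0, 0], [201, 0, 0, 0, 0]]]}}

```text
time_s: 13.58
ee_pos: [0.4424, 0.0464, 0.1916]
eef_rot: [2.09, 1.569, -0.362]
force: [-0.0, 0.8, 0.2]
grip_width: 0.02
```

```bash
python3 -c "
from fit import *
st(p)
cv2.imwrite('pics/sa.png',ctrl.camera('scene')[:,:,::-1])
cv2.imwrite('pics/ta.png',ctrl.camera('top')[:,:,::-1])
crop('pics/sa.png','pics/sac.png',140,140,300,260,5)
crop('pics/ta.png','pics/tac.png',160,105,310,255,4)
"
```

```text
t 13.58 chute mm [-271.5 -162.9  191.6] F [0.5 0.6 0.2] w 0.02
tool axes in chute (cols)
 [[ 0.001 -0.002 -1.   ]
 [-0.001 -1.     0.002]
 [-1.     0.001 -0.001]]
q [ 0.02  0.08  1.82 -0.    1.24  0.9 ]
```

View pics/sac.png

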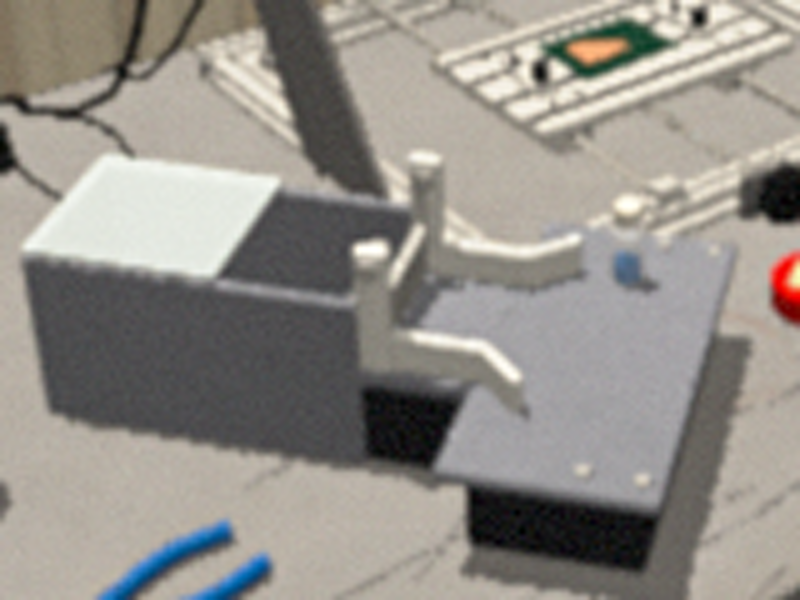

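View pics/tac.png

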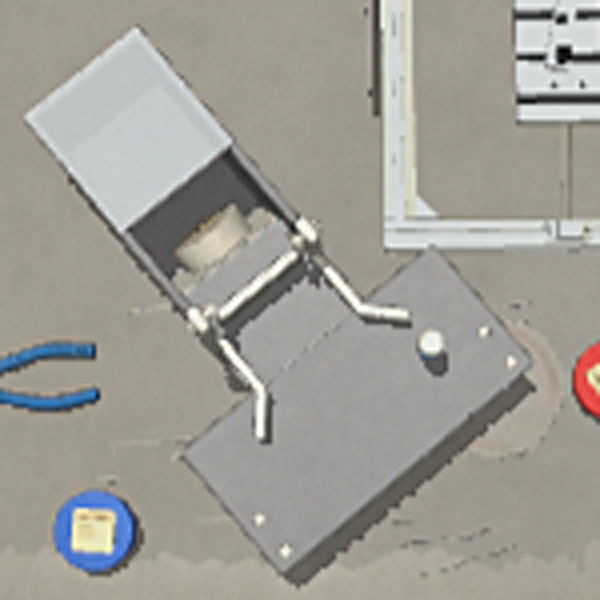

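```bash
python3 -c "
from fit import *
a=cv2.imread('pics/ta.png')
for i in range(6): b=ctrl.camera('top')[:,:,::-1]
d=np.abs(a.astype(int)-b)[140:190,195:240].max(); print('diff',d)
# expected disc leaning on 65deg ramp with lower rim on floor
th=np.radians(65);u=np.array([-np.cos(th),np.sin(th)]);n=np.array([np.sin(th),np.cos(th)])
foot=np.array([30+49/np.tan(th),6.])
for k,off in (('rest on floor',0),('10mm up',10)):
    for h in (0,18):
        c0=foot+u*(25+off)+n*h
        for a_ in (c0,c0+u*25):
            q=proj('top',W(p,(a_[0],0,a_[1])))[0]; print(k,h,a_.round(),((q-[160,105])*4).round())
"
```

```text
diff 29
rest on floor 0 [42. 29.] [222. 247.]
rest on floor 0 [32. 51.] [229. 253.]
rest on floor 18 [59. 36.] [204. 225.]
rest on floor 18 [48. 59.] [210. 231.]
10mm up 0 [38. 38.] [224. 250.]
10mm up 0 [27. 60.] [232. 255.]
10mm up 18 [54. 45.] [206. 227.]
10mm up 18 [44. 68.] [213. 233.]
```

```bash
python3 -c "
from fit import *
a=cv2.imread('pics/ta.png');b=ctrl.camera('top')[:,:,::-1].copy();cv2.imwrite('pics/tb.png',b)
d=np.abs(a.astype(int)-b);print(d[140:190,195:240].mean(),d[180:230,230:270].mean(),d[180:230,230:270].max())
crop('pics/tb.png','pics/tbc.png',190,135,250,195,10)
"
```

```text
1.1863703703703703 1.1371666666666667 6
```

View pics/tbc.png

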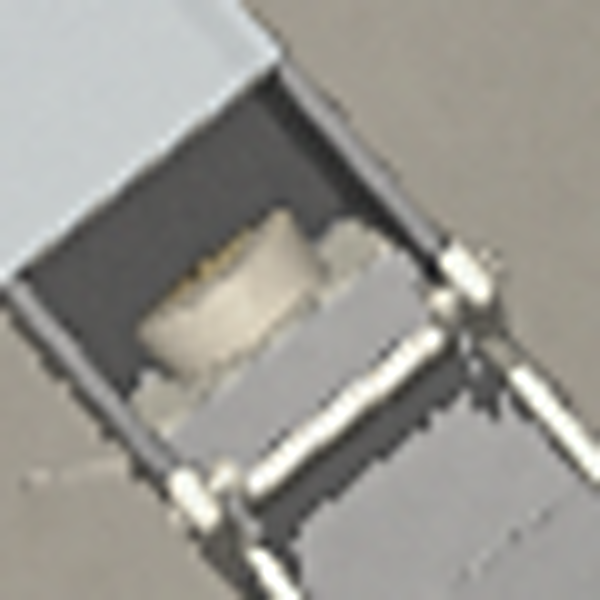

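```bash
python3 -c "
from h import *
print(ctrl.hand_in())"
```

```text
the job is handed in; nothing more can be done
None
```

The tin is in the catch bin, the flap is shut behind it, and the vial is still standing where it was. I handed the job in at about 14 s of the 48 s allowed.

I pushed the tin sideways with the half-closed fingertips until it was in line with the lane. Then I re-aimed and pushed it from behind, between the rails and under the flap, until it dropped over the edge. After that I drew the fingers straight back and moved the arm clear. Nothing was gripped or lifted, and the wrist force stayed at about 1 N in every reading.

- **Flap:** both camera views show it hanging shut with nothing touching it.
- **Vial:** both views show it upright in its original place.
- **Tin:** the top view shows it inside the bin and at rest. It leans on edge against the ramp instead of lying flat on the floor. Its position fits the lower rim being on the floor.
- **Measurements:** the two cameras disagreed by about 2 mm on the tin's position and by up to about 5 mm on the vial's. That was within the clearances I used.

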